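# Load the last sample tube and seat the keyed carousel on its drive

### The arm

A 6-joint arm with a two-finger parallel gripper is mounted at the origin on a cart in front of the work surface, level with it; the furniture and walls round the work are solid. World frame = base frame: x ahead of the robot, y to its left, z up, the work surface at z = 0. Lengths are in m, angles in degrees, forces in N, time in s.
With the tool pointing down it reaches from about 0.375 to 0.9 m from the base axis. Payload 3.1 kg.
Tool frame: the origin (TCP) lies at the very end of the fingers, on their centre line; the grasp point (between the pads) lies 19 mm behind it (bot.tcp_to_grasp is the distance from the TCP to the grasp point, in m); z points along the fingers, y is the direction in which the jaws open and shut (so a half turn about z gives the same grasp; the last joint's range is limited). The gripper opens to 87 mm and grips with 3 to 60 N. Pads are 19 mm wide; open, the fingers measure 117 mm over their backs; the gripper's body (75 mm by 190 mm) begins 51 mm behind the grasp point.
Start: joints at [63.57, 30.224, 82.088, -0, 67.689, -10.227], TCP at [0.174, 0.6, 0.223] pointing down, gripper open.
Joint ranges: [-176.69, 176.69], [-43.24, 126.21], [12.49, 139.97], [-82, 262], [0, 151.66], [-163.58, 163.58]. Speed limits (degrees/s): [159.86, 159.86, 180, 180, 180, 180].

### API

Orientations are given as a 3x3 rotation matrix whose columns are the frame's x, y, z axes.
In Python, from rig import telemetry, eyes, order, bot gives the robot as it stands. The module is installed in compiled form; this text tells all that it offers.
- The arm moves only by the tool servo_tool, never from a script. Its argument "targets" is a list of rows, each a list of 2 entries, a list of its own where there are three numbers: the shift along the tool's x, y, z in m, then the turn, a rotation vector about the tool's x, y, z in rad. In form: [[[tx, ty, tz], [wx, wy, wz]], ...]. A call has 1 to 12 rows; each row is the pose to reach, as a shift and turn from the pose commanded when the call began, along the tool's axes at that moment; what a row does not reach only later rows make up. A row lasts 1/8 s, in which the tool goes at most 62.5 mm and 10.7 degrees, less where a joint would pass 70% of its speed; a pose out of reach is approached as far as the arm can. A call with a gripper value outside its range is refused whole. "gripper" is the finger opening in m, from 0 to 0.087, set as the call begins (left out, the last holds). The fingers move at their own pace and stop on an object; the grip force is fixed at half the most. Time passes only in rows, so rows that repeat a pose let the fingers close. It gives the time, the measured TCP pose, the force and the opening at its end, in the units of the state.
- telemetry.read_state(): the state, without advancing time (a new reading comes with each control period).
- eyes.capture(name): name is "scene" or "top" or "wrist"; returns a dict with "pixels" (400x640x3 uint8, blue, green, red), "intrinsics" (3x3 intrinsics, pixels), "extrinsics" (4x4, takes a point from camera to world coordinates); the wrist camera has in their place "T_tool_cam" (4x4, takes a point from camera to tool coordinates, whose origin is the TCP and whose axes are the flange's). Camera axes: x right, y down, z forward; pixel columns grow to the right and rows downward; lengths in m; the calibration is good to about 2 mm. A picture is of the moment at which its call begins: read the wrist's pose just before it. There is no depth.
- order.hand_in(): hands the job in, once; it reports no verdict.
The state is a dict: "time_s": time; "joint_positions": joint angles; "qvel": joint speeds; "tau": joint torques, N m; "position": TCP position; "tcp_rot": TCP orientation; "force": force on the tool from outside, world axes, zero at the start; "moment": the same for the moment, N m; "opening": opening from 0.0 (shut) to 1.0 (fully open).
Only numpy, scipy, OpenCV 4.12 (cv2) and the standard library are available. Lean on these libraries where they do the work, as an engineer would, in place of code of your own. Each camera call takes 0.05 s, during which the arm holds its last target. There are 200 camera calls.

### The job

Fill the sample changer's carousel and mount it: stand the loose capped tube in the carousel's one empty cup, setting it down gently and not letting it fall, while the carousel waits on its grey loading stand. Then lift the carousel (the bar on top is its handle), put its shaft into the hub of the drive unit, turn it until the key slips into the keyway, and push it down against the spring ejector until the disc lies fully home on the hub. Finish while still holding it pressed down there, so that I can slide in the fork clip that keeps it; leave everything else on the bench where it is.

Things in the scene. Friction and masses are not known exactly. Their poses are not given: they have to be found in the camera images.
- carousel: Loose carousel, about 0.5 kg: aluminium disc 116 mm across, 5 mm thick, with four upright cups centred at x, y = +-28.3 mm, a bar handle on top and a keyed shaft below. Three cups hold tubes that are fixed in; the one at (-28.3, -28.3) is empty. Origin on the axis at the disc's underside, z up. A dark line on the disc marks -x, the key's side. It starts with its disc resting on the stand.
- handle (a point): On the carousel's axis in its black bar handle, 94 mm above the carousel's origin; axes as the carousel's. The bar is 44 mm long along x, 14 mm thick along y (pinch it there) and spans 66 to 106 mm above the origin; the tops of the tubes beside it are 69 mm above the origin.
- empty_cup (a point): Centre of the inner floor of the empty cup, 9 mm above the carousel's origin. Cups are 36 mm wide outside, 31 mm inside, 40 mm deep inside.
- key (a point): Lower end of the key. The steel shaft is 24 mm in diameter and reaches from the disc to 30 mm below the carousel's origin, its last 4 mm tapered. Its one key points to the carousel's -x, stands out to 17 mm from the axis, is 6 mm wide and runs from 2 to 16 mm below the origin. This point lies 15.5 mm from the axis.
- tube: Loose capped sample tube standing alone on the bench, about 40 g, 60 mm tall: white body 26 mm in diameter with rounded bottom, blue ridged cap 28 to 29 mm in diameter from 44 to 60 mm height. Origin at the centre of its underside, z up. Standing in a cup, its cap is just above the cup's rim.
- drive: Fixed drive unit: white round housing, 150 mm in diameter, 30 mm high, with an upright steel hub (45 mm in diameter) in its middle, mouth 68 mm above the bench. Origin on the axis at the underside, z up. The small black front panel and a dark line on the housing mark -x, the keyway's side.
- hub_mouth (a point): Centre of the hub's mouth, axes as the drive's. Bore 26 mm wide, 38 mm deep. Home: the disc lies on the mouth, so the carousel's origin is at this point, its yaw that of the drive. While the key is not over the keyway it rests on the mouth and the carousel's origin stays 16 mm above it.
- keyway (a point): Middle of the keyway at the hub's mouth, 15.5 mm from the axis towards the drive's -x. The keyway is 8 mm wide, as deep as the bore, and reaches 18.5 mm from the axis.
- ejector (a joint): Travel (m) of the spring ejector in the bore: 0 up, grows as it is pressed down. The shaft meets it 8 mm above home; it pushes up with 6 N there and 15 N at home, so a carousel that is let go rises several mm. 0.008 at home.
- stand: Fixed grey loading stand, a turned ring 68 mm outside (foot 92 mm), 42 mm high, with a plain hole 44 mm wide. Origin at the centre of its underside.
- fork_clip: Bystander: loose flat steel fork clip, 50 x 28 x 4 mm.
- amber_bottle: Bystander: amber glass bottle, 108 mm diameter, 271 mm tall. Origin under its centre.
- wash_bottle: Bystander: white wash bottle with red cap and spout, 67 x 96 x 203 mm. Origin under its centre.
- beaker: Bystander: glass beaker, 56 x 60 x 72 mm. Origin under its centre.
- bench_timer: Bystander: white bench timer with a red dial, 60 x 62 x 33 mm. Origin under its centre.
- tape_1: Bystander: roll of brown tape, 96 mm across, 48 mm tall. Origin under its centre.
- spanner: Bystander: flat spanner, 158 mm long, 5 mm thick.
- buffer_bottle: Bystander: clear bottle with blue cap, 56 mm diameter, 103 mm tall. Origin under its centre.
Not all that is in view belongs to the job. Of the things like the tube, leave any that is brown or yellow; of the rest the smaller one is meant.

How it is judged (in metres and radians):
On the way, in this order (a step that is already met when the one before it is completed fails the run):
1. the tube stands released in the empty cup while the carousel is on its stand (horizontal distance between tube and empty_cup below 0.006 m and z of tube in the frame of carousel between 0.006 and 0.013 m and angle between tube's own z axis and vertical below 0.25 rad and contact force between the fingers and tube below 0.1 N and distance between carousel and stand below 0.055 m and linear speed of tube below 0.03 m/s), for 0.2 s.
2. the carousel is lifted off the stand with the tube in it (horizontal distance between tube and empty_cup below 0.006 m and z of tube in the frame of carousel between 0.006 and 0.013 m and angle between tube's own z axis and vertical below 0.25 rad and z of carousel in the frame of stand above 0.072 m and contact force between the fingers and carousel above 1 N), for 0.1 s.
At the end, for the whole second after the job is handed in: The carousel is held by the fingers, pressed down on the hub: disc within 2 mm of the hub's mouth, centred within 3 mm, key in the keyway (turned within 0.2 rad of the drive), level within 0.05 rad, ejector pressed more than 6 mm, fingers on it with over 2 N, at rest, and the tube stands in its cup (z of carousel in the frame of hub_mouth below 0.002 m and horizontal distance between carousel and hub_mouth below 0.003 m and distance between key and keyway below 0.0195 m and angle between the x axis of carousel and the x axis of drive, either way round below 0.2 rad and angle between carousel's own z axis and vertical below 0.05 rad and value of joint ejector above 0.006 m and contact force between the fingers and carousel above 2 N and contact force between carousel and drive above 3 N and linear speed of carousel below 0.02 m/s and horizontal distance between tube and empty_cup below 0.006 m and z of tube in the frame of carousel between 0.006 and 0.013 m and angle between tube's own z axis and vertical below 0.25 rad); the arm keeps its last pose, push and grip.
It fails at once if the tube was let fall: faster than 0.5 m/s with no finger on it (linear speed of tube above 0.5 m/s and contact force between the fingers and tube below 0.05 N and contact force between tube and carousel below 0.05 N and distance between tube and empty_cup above 0.005 m).
It fails at once if the tube was pressed into the carousel with more than 25 N (contact force between tube and carousel above 25 N).
It fails at once if a bystander was moved more than 30 mm or tipped over (distance of any of fork_clip, amber_bottle, wash_bottle, beaker, bench_timer, tape_1, spanner, buffer_bottle from where it was at the start of the episode above 0.03 m or angle between any of amber_bottle, wash_bottle, beaker, buffer_bottle's own z axis and vertical above 0.5 rad).
It also fails if it takes over 54 s, if anything falls off the work surface, if the arm or the gripper's body presses on something with over 40 N, if the wrist force passes 120 N, or if a joint passes its speed limit or range.

## Working session

There is one attempt and no reset: what is moved stays moved. The work goes in short steps, Python scripts to look and compute and a tool call to move; the robot and the scene stay as the last step left them, time stands still between calls to the robot, and variables do not carry over. Pictures are saved under pics/ and viewed, about 8 in all and at most 12, crops included, and the job is handed in when it is done.

Besides the shell and the picture viewer there is one more tool, called after "Call:" as a command line: name --argument value ..., lists and objects as JSON in quotes. servo_tool: Moves the arm, as the interface text tells. Its arguments: {"type":"object","properties":{"targets":{"type":"array","items":{"type":"array"}},"gripper":{"type":"number"}},"required":["targets"]}

```bash
mkdir -p pics; cat > h.py <<'E'
import numpy as np, cv2
from rig import telemetry, eyes, order, bot
def snap(n):
    s=telemetry.read_state(); c=eyes.capture(n)
    K=np.array(c["intrinsics"])
    if "extrinsics" in c: T=np.array(c["extrinsics"])
    else:
        W=np.eye(4); W[:3,:3]=np.array(s["tcp_rot"]); W[:3,3]=s["position"]; T=W@np.array(c["T_tool_cam"])
    return c["pixels"],K,T
def save(name,n):
    p,K,T=snap(n); cv2.imwrite(f"pics/{name}.png",p); np.savez(f"pics/{name}.npz",K=K,T=T,p=p)
def ray(name,u,v):
    d=np.load(f"pics/{name}.npz"); r=d["T"][:3,:3]@np.linalg.solve(d["K"],[u,v,1.]); return d["T"][:3,3],r/np.linalg.norm(r)
def atz(name,u,v,z):
    o,r=ray(name,u,v); return o+r*(z-o[2])/r[2]
def tri(*obs):
    A=np.zeros((3,3));b=np.zeros(3)
    for o in obs:
        p,r=ray(*o); P=np.eye(3)-np.outer(r,r); A+=P;b+=P@p
    x=np.linalg.solve(A,b); 
    res=[np.linalg.norm((np.eye(3)-np.outer(r,r))@(x-p)) for p,r in (ray(*o) for o in obs)]
    return x,res
def proj(name,X):
    d=np.load(f"pics/{name}.npz"); q=np.linalg.inv(d["T"])@np.append(X,1); q=d["K"]@q[:3]; return q[:2]/q[2]
def crop(name,out,x0,y0,x1,y1,f):
    p=np.load(f"pics/{name}.npz")["p"][y0:y1,x0:x1]; cv2.imwrite(f"pics/{out}.png",cv2.resize(p,None,fx=f,fy=f,interpolation=cv2.INTER_CUBIC))
E
python3 - <<'E'
from h import *
for n in("scene","top","wrist"): save(n+"0",n)
for n in("scene","top","wrist"):
    d=np.load(f"pics/{n}0.npz");print(n,d["K"].round(1).tolist(),d["T"].round(3).tolist())
a=np.vstack([np.load("pics/top0.npz")["p"],np.load("pics/scene0.npz")["p"]]); cv2.imwrite("pics/a.png",cv2.resize(a,None,fx=.75,fy=.75,interpolation=cv2.INTER_AREA))
s=telemetry.read_state();print(s,bot.tcp_to_grasp)
E
```

```text
scene [[505.9, 0.0, 312.2], [0.0, 505.9, 195.8], [0.0, 0.0, 1.0]] [[0.657, -0.406, 0.635, -0.212], [-0.754, -0.361, 0.549, -0.427], [0.006, -0.84, -0.543, 0.757], [0.0, 0.0, 0.0, 1.0]]
top [[425.0, 0.0, 317.1], [0.0, 425.0, 203.2], [0.0, 0.0, 1.0]] [[-0.128, -0.969, 0.212, 0.31], [-0.992, 0.124, -0.031, 0.209], [0.003, -0.214, -0.977, 1.144], [0.0, 0.0, 0.0, 1.0]]
wrist [[280.1, 0.0, 323.1], [0.0, 280.1, 201.6], [0.0, 0.0, 1.0]] [[0.279, 0.92, 0.275, 0.099], [0.96, -0.266, -0.082, 0.622], [-0.002, 0.287, -0.958, 0.384], [0.0, 0.0, 0.0, 1.0]]
{'time_s': 0.15, 'joint_positions': array([ 6.35696779e+01,  3.02690653e+01,  8.21395402e+01, -3.01181872e-04,
        6.76899465e+01, -1.02288317e+01]), 'qvel': array([ 0.0518649 , -0.1167464 , -0.23660216,  0.00355408, -0.07151246,
       -0.01007429]), 'tau': array([ 1.46560565e-04, -4.40431488e+01, -1.76840830e+01,  6.33550412e-02,
        5.53045061e-02, -1.01237906e-04]), 'position': array([0.17411812, 0.59966678, 0.22177131]), 'tcp_rot': array([[-9.60286871e-01,  2.79013521e-01, -7.61257030e-04],
       [ 2.79014398e-01,  9.60285680e-01, -1.54243240e-03],
       [ 3.00664730e-04, -1.69357926e-03, -9.99998521e-01]]), 'force': array([-0.04715216,  0.17929946, -0.39007708]), 'moment': array([-0.03804041,  0.03805989, -0.04301786]), 'opening': 1.0015252934123584} 0.0187
```

View pics/top0.png

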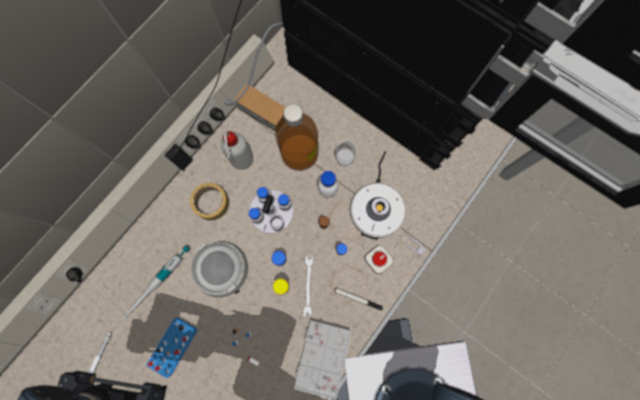

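View pics/scene0.png

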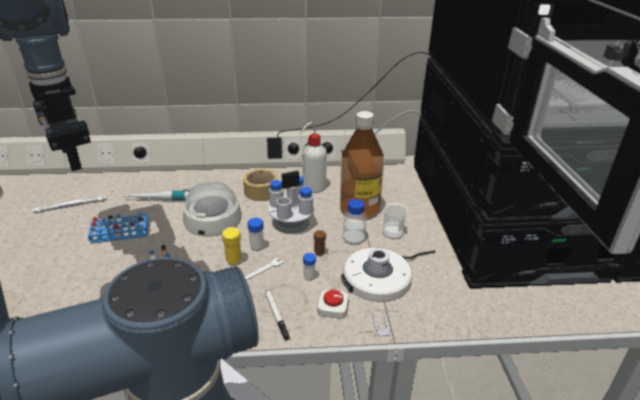

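The top view shows these tube-like candidates:
- Blue-capped at (279,258).
- Blue-capped at (341,249).
- Yellow at (281,287).
- Brown at (324,222).

In the scene view the blue ones are at (256,235) and (309,266). The second looks smaller, so I expect it to be the one meant. The carousel is at top (270,210) and the drive at (378,209). I'll check with enlarged crops.

```bash
python3 - <<'E'
from h import *
crop("top0","topc",235,165,435,295,4)
crop("scene0","scenec",220,150,420,300,4)
E
```

```text
(no output)
```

View pics/topc.png

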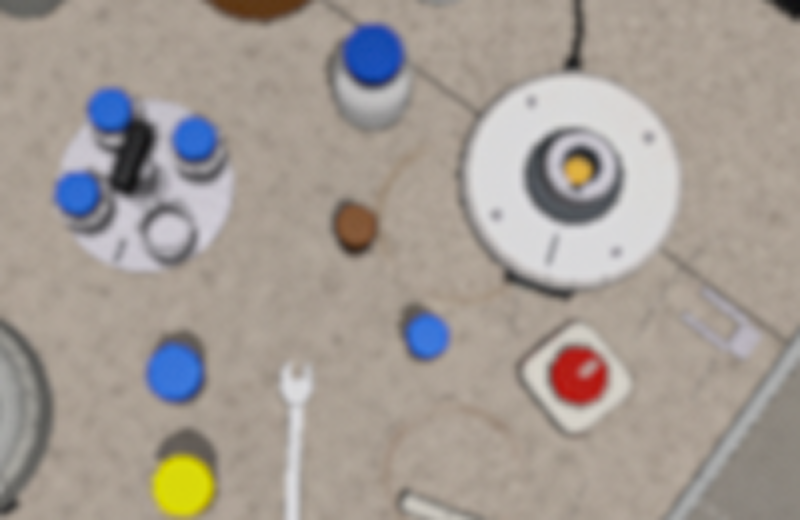

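View pics/scenec.png

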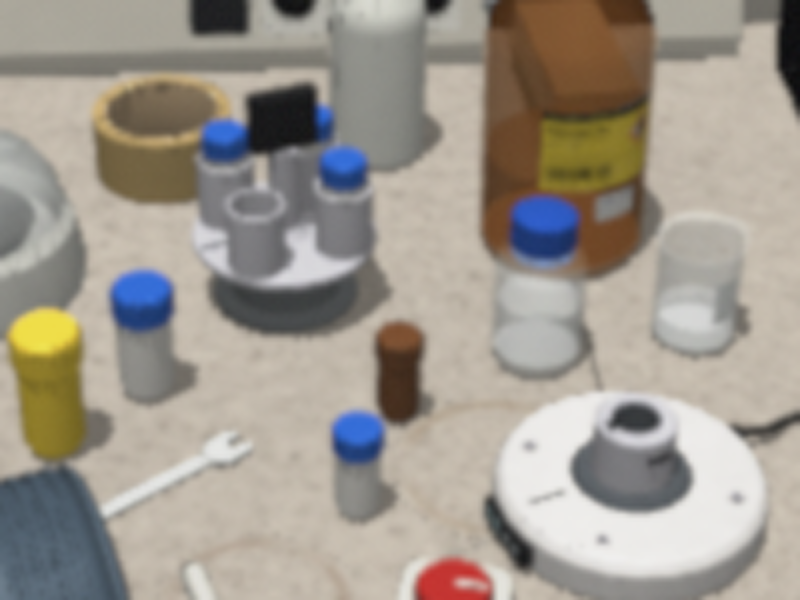

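The enlarged crops confirm it: the blue-capped tube at top (341.8,249) is plainly smaller than the blue one at (279,258). The brown and yellow ones are ruled out. The carousel's empty cup is at about top (277.5,222) and the hub mouth at about (380,207). Next I measure from both views.

```bash
python3 - <<'E'
from h import *
T=lambda x,y:("top0",235+x/4,165+y/4)
S=lambda x,y:("scene0",220+x/4,150+y/4)
def show(n,a,b): x,r=tri(a,b); print(n,x.round(4),np.round(r,4)); return x
t=show("tube cap .060",T(427,335),S(359,426))
big=show("big cap",T(175,371),S(143,289))
cup=show("cup rim .042+.049",T(170,228),S(255,204))
caps=[show("cap",T(*a),S(*b)) for a,b in (((110,108),(321,112)),((195,138),(344,162)),((78,192),(224,134)))]
h=show("bar top",T(133,150),S(283,98))
hub=show("hub .068",T(581,168),S(636,417))
print("drive mark",atz(*T(557,236),.03),atz(*T(548,265),.03), atz(*T(573,183),.03))
print("car mark",atz(*T(124,240),.047),atz(*T(116,260),.047))
print("disc c",atz(*T(147,184),.047))
E
```

```text
tube cap .060 [0.4205 0.1273 0.0582] [0.0011 0.0011]
big cap [0.4164 0.2886 0.0736] [0.0007 0.0007]
cup rim .042+.049 [0.5032 0.2811 0.0927] [0. 0.]
cap [0.5836 0.3063 0.1098] [0.004 0.004]
cap [0.5558 0.258  0.1069] [0.0006 0.0006]
cap [0.5307 0.334  0.1073] [0.0005 0.0005]
bar top [0.544  0.2949 0.1425] [0.0004 0.0004]
hub .068 [0.5139 0.0138 0.0685] [0.0014 0.0014]
drive mark [0.47666058 0.03102843 0.03      ] [0.45821125 0.03997756 0.03      ] [0.5107739  0.01479722 0.03      ]
car mark [0.50749315 0.31481455 0.047     ] [0.49502917 0.32133033 0.047     ]
disc c [0.54268518 0.29599963 0.047     ]
```

```bash
cat >> h.py <<'E'
from scipy.spatial.transform import Rotation as R
def go(p,jaw,show=True):
    """shift+turn (tool axes) from measured pose to world p, pointing down, jaw axis at angle jaw (deg, nearest half turn)"""
    s=telemetry.read_state(); M=np.array(s["tcp_rot"]); best=None
    for j in (jaw,jaw+180):
        a=np.radians(j); y=np.array([np.cos(a),np.sin(a),0]); z=np.array([0,0,-1.]); G=np.c_[np.cross(y,z),y,z]
        w=R.from_matrix(M.T@G).as_rotvec()
        if best is None or np.linalg.norm(w)<np.linalg.norm(best): best=w
    d=M.T@(np.array(p)-s["position"])
    print("t",round(s["time_s"],2),"pos",s["position"].round(4),"F",s["force"].round(1),"open",round(s["opening"]*87,1),"j6",s["joint_positions"].round(1)[5]); print("shift",d.round(4),"turn",best.round(3))
E
python3 - <<'E'
from h import *
T=lambda x,y,z:print(atz("top0",235+x/4,165+y/4,z).round(3))
T(355,220,.05);T(575,375,.03)
for u,v,z in((232,138,.2),(292,113,.27),(328,178,.1),(345,155,.07),(324,222,.05)): print(atz("top0",u,v,z).round(3))
go([0.42,0.127,0.16],109)
E
```

```text
[0.501 0.164 0.05 ]
[0.384 0.034 0.03 ]
[0.696 0.358 0.2  ]
[0.709 0.211 0.27 ]
[0.599 0.141 0.1  ]
[0.664 0.085 0.07 ]
[0.496 0.164 0.05 ]
t 0.15 pos [0.1741 0.5997 0.2218] F [-0.   0.2 -0.4] open 87.1 j6 -10.2
shift [-0.368  -0.3852  0.0623] turn [-0.002 -0.001 -0.614]
```

Call:
servo_tool --targets '[[[-0.03, -0.03, 0], [0, 0, -0.05]], [[-0.07, -0.073, 0], [0, 0, -0.12]], [[-0.11, -0.115, 0], [0, 0, -0.2]], [[-0.15, -0.157, 0], [0, 0, -0.28]], [[-0.19, -0.199, 0], [0, 0, -0.36]], [[-0.23, -0.241, 0], [0, 0, -0.44]], [[-0.27, -0.283, 0], [0, 0, -0.52]], [[-0.31, -0.325, 0.01], [0, 0, -0.58]], [[-0.345, -0.361, 0.03], [0, 0, -0.614]], [[-0.365, -0.382, 0.055], [0, 0, -0.614]], [[-0.368, -0.385, 0.062], [0, 0, -0.614]], [[-0.368, -0.385, 0.062], [0, 0, -0.614]]]' --gripper 0.055

```text
time_s: 1.65
position: [0.4197, 0.128, 0.1602]
tcp_rot: [[-0.946, -0.325, -0.002], [-0.325, 0.946, 0.0], [0.002, 0.001, -1.0]]
force: [0.2, -0.3, 0.5]
opening: 0.63
```

```bash
python3 - <<'E'
from h import *
save("w1","wrist"); go([0.42,0.127,0.045],109)
print([proj("w1",[.4205,.1273,z]).round(0) for z in(0,.06)], proj("w1",[.514,.0138,.068]).round(0),proj("w1",[.503,.281,.091]).round(0))
crop("w1","w1c",0,0,640,400,1.25)
E
```

```text
t 1.7 pos [0.4198 0.1284 0.1607] F [-0.7 -0.2 -0.1] open 54.7 j6 -106.7
shift [ 0.0002 -0.0015  0.1157] turn [ 0.001 -0.     0.   ]
[array([322., 187.]), array([322., 202.])] [185. 253.] [440. 332.]
```

View pics/w1c.png

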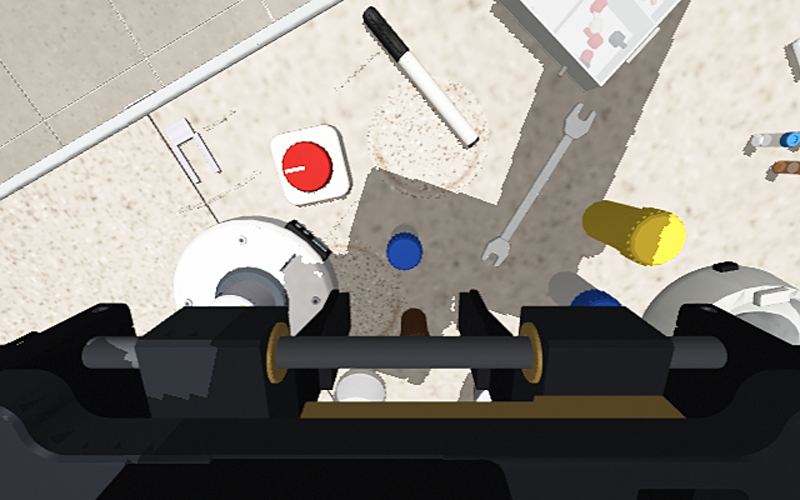

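The tube cap in the wrist view is at (323,201), and my estimate projected to (322,202), so the position is confirmed. I'll descend and grip the cap.

Call:
servo_tool --targets '[[[0, -0.001, 0.03], [0, 0, 0]], [[0, -0.001, 0.07], [0, 0, 0]], [[0, -0.001, 0.1], [0, 0, 0]], [[0, -0.001, 0.115], [0, 0, 0]], [[0, -0.001, 0.115], [0, 0, 0]]]'

```text
time_s: 2.33
position: [0.42, 0.128, 0.0454]
tcp_rot: [[-0.945, -0.327, -0.001], [-0.327, 0.945, 0.0], [0.001, 0.0, -1.0]]
force: [0.2, -0.1, -0.1]
opening: 0.634
```

Call:
servo_tool --targets '[[[0, 0, 0], [0, 0, 0]], [[0, 0, 0], [0, 0, 0]], [[0, 0, 0], [0, 0, 0]], [[0, 0, 0], [0, 0, 0]], [[0, 0, 0], [0, 0, 0]], [[0, 0, 0], [0, 0, 0]]]' --gripper 0.0

```text
time_s: 3.08
position: [0.4209, 0.1269, 0.0459]
tcp_rot: [[-0.946, -0.325, 0.001], [-0.325, 0.946, 0.0], [-0.001, -0.0, -1.0]]
force: [0.1, 1.4, 5.7]
opening: 0.307
```

```bash
python3 - <<'E'
from h import *
go([0.42,0.127,0.18],109)
E
```

```text
t 3.08 pos [0.4209 0.1269 0.0459] F [0.1 1.4 5.7] open 26.7 j6 -106.8
shift [ 0.0007  0.0004 -0.1341] turn [-0.     0.001 -0.001]
```

Call:
servo_tool --targets '[[[0, 0, -0.01], [0, 0, 0]], [[0, 0, -0.03], [0, 0, 0]], [[0, 0, -0.06], [0, 0, 0]], [[0, 0, -0.1], [0, 0, 0]], [[0, 0, -0.135], [0, 0, 0]], [[0, 0, -0.15], [0, 0, 0]], [[0, 0, -0.155], [0, 0, 0]], [[0, 0, -0.155], [0, 0, 0]]]'

```text
time_s: 4.08
position: [0.4203, 0.1267, 0.2005]
tcp_rot: [[-0.946, -0.325, -0.0], [-0.325, 0.946, -0.0], [0.0, 0.0, -1.0]]
force: [0.7, -0.3, -0.4]
opening: 0.302
```

```bash
python3 - <<'E'
from h import *
go([0.45,0.265,0.20],109)
E
```

```text
t 4.08 pos [0.4203 0.1267 0.2005] F [ 0.7 -0.3 -0.4] open 26.3 j6 -106.8
shift [-0.073   0.1211  0.0005] turn [ 0. -0. -0.]
```

Call:
servo_tool --targets '[[[-0.007, 0.012, 0], [0, 0, 0]], [[-0.02, 0.033, 0], [0, 0, 0]], [[-0.035, 0.058, 0], [0, 0, 0]], [[-0.05, 0.083, 0], [0, 0, 0]], [[-0.065, 0.108, 0], [0, 0, 0]], [[-0.073, 0.121, 0], [0, 0, 0]], [[-0.073, 0.121, 0], [0, 0, 0]], [[-0.073, 0.121, 0], [0, 0, 0]]]'

```text
time_s: 5.08
position: [0.4497, 0.2643, 0.2001]
tcp_rot: [[-0.946, -0.325, -0.001], [-0.325, 0.946, -0.001], [0.002, -0.0, -1.0]]
force: [0.4, 0.1, -1.0]
opening: 0.303
```

```bash
python3 - <<'E'
from h import *
save("w2","wrist"); go([0.503,0.281,0.20],109)
print(proj("w2",[.503,.281,.091]).round(0),proj("w2",[.544,.295,.148]).round(0))
crop("w2","w2c",170,60,490,300,2.5)
E
```

```text
t 5.12 pos [0.4498 0.2642 0.2003] F [0.4 0.3 0.2] open 26.5 j6 -90.8
shift [-0.0558 -0.0013  0.0002] turn [-0.    -0.001 -0.001]
[321. 249.] [321. 320.]
```

View pics/w2c.png

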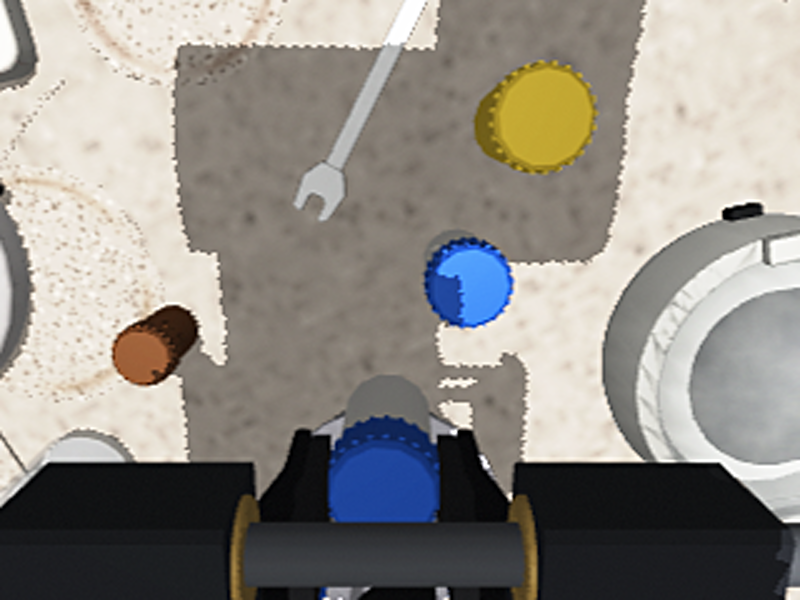

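The wrist camera looks back toward the base, so the carousel is hidden behind the gripper. The picture shows only the big blue, brown and yellow tubes plus the held tube (330,250), which is upright. I'll rise and pass beyond the carousel for a close look.

Call:
servo_tool --targets '[[[-0.0, 0, -0.02], [0, 0, 0]], [[-0.01, 0, -0.045], [0, 0, 0]], [[-0.03, 0, -0.07], [0, 0, 0]], [[-0.06, -0.001, -0.08], [0, 0, 0]], [[-0.09, -0.002, -0.08], [0, 0, 0]], [[-0.12, -0.003, -0.08], [0, 0, 0]], [[-0.14, -0.004, -0.08], [0, 0, 0]], [[-0.152, -0.004, -0.08], [0, 0, 0]], [[-0.152, -0.004, -0.08], [0, 0, 0]], [[-0.152, -0.004, -0.08], [0, 0, 0]]]'

```text
time_s: 6.38
position: [0.5944, 0.3102, 0.2805]
tcp_rot: [[-0.946, -0.325, -0.001], [-0.325, 0.946, -0.0], [0.001, 0.0, -1.0]]
force: [-0.2, 0.3, -0.2]
opening: 0.305
```

```bash
python3 - <<'E'
from h import *
save("w3","wrist"); go([0.503,0.281,0.20],109)
print(proj("w3",[.503,.281,.091]).round(0),proj("w3",[.544,.295,.148]).round(0))
crop("w3","w3c",210,60,470,255,3)
E
```

```text
t 6.42 pos [0.5944 0.3103 0.2806] F [ 0.8  0.  -0.7] open 26.7 j6 -90.9
shift [0.0959 0.002  0.0807] turn [ 0.    -0.001 -0.   ]
[325. 102.] [325. 144.]
```

View pics/w3c.png

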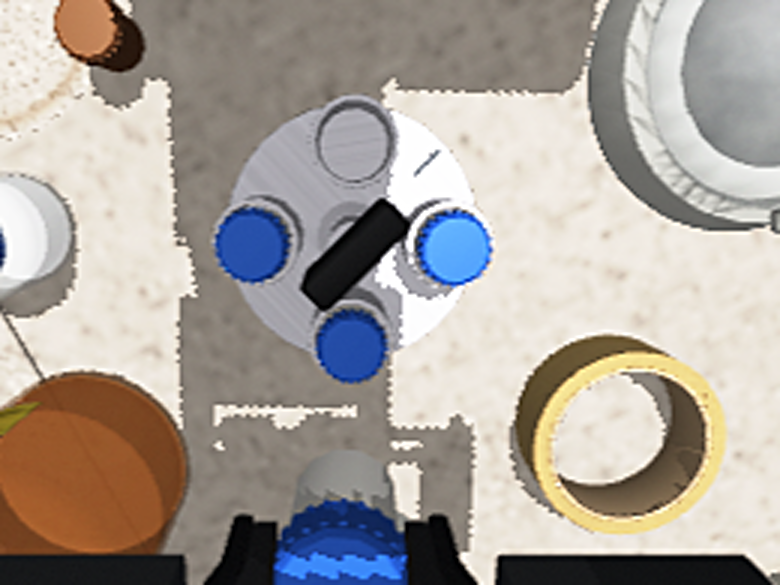

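```bash
cat > fit.py <<'E'
from h import *
from scipy.optimize import least_squares
c=.0283
P={"rim":(-c,-c,.049),"bar":(0,0,.106),"c1":(c,c,.069),"c2":(c,-c,.069),"c3":(-c,c,.069)}
T=lambda x,y:("top0",235+x/4,165+y/4)
S=lambda x,y:("scene0",220+x/4,150+y/4)
W=lambda x,y:("w3",210+x/3,60+y/3)
obs={"top":[("rim",T(170,228)),("bar",T(133,150)),("c1",T(110,106)),("c2",T(195,137)),("c3",T(78,191))],
"scene":[("rim",S(255,204)),("bar",S(283,98)),("c2",S(344,160)),("c3",S(224,132))],
"w3":[("rim",W(357,139)),("bar",W(354,251)),("c1",W(352,346)),("c2",W(253,246)),("c3",W(455,247))]}
def model(q,k):
    a=np.array(P[k]); co,si=np.cos(q[2]),np.sin(q[2])
    return np.array([q[0]+co*a[0]-si*a[1],q[1]+si*a[0]+co*a[1],q[3]+a[2]])
def fit(sets,freez=False):
    def f(q):
        q=q if freez else np.append(q,.042)
        return np.concatenate([proj(o[0],model(q,k))-o[1:] for s in sets for k,o in obs[s]])
    r=least_squares(f,[.543,.296,-.45]+([.042] if freez else [])); q=r.x if freez else np.append(r.x,.042)
    print(sets,"xyz",q[[0,1,3]].round(4),"yaw",np.degrees(q[2]).round(1),"rms px",np.sqrt(np.mean(r.fun**2)).round(2),"cup",model(q,"rim").round(4))
if __name__=="__main__":
    for s in (["top"],["scene"],["w3"],["top","scene"],["top","scene","w3"]): fit(s)
    fit(["w3"],True); fit(["top","scene","w3"],True)
E
python3 fit.py
```

```text
['top'] xyz [0.5427 0.2952 0.042 ] yaw -26.2 rms px 0.33 cup [0.5048 0.2822 0.091 ]
['scene'] xyz [0.5406 0.2924 0.042 ] yaw -27.6 rms px 0.5 cup [0.5024 0.2805 0.091 ]
['w3'] xyz [0.5438 0.299  0.042 ] yaw -26.8 rms px 0.59 cup [0.5057 0.2865 0.091 ]
['top', 'scene'] xyz [0.5423 0.2946 0.042 ] yaw -26.4 rms px 0.53 cup [0.5043 0.2819 0.091 ]
['top', 'scene', 'w3'] xyz [0.5436 0.298  0.042 ] yaw -26.6 rms px 0.98 cup [0.5056 0.2853 0.091 ]
['w3'] xyz [0.5441 0.2992 0.037 ] yaw -26.8 rms px 0.49 cup [0.5061 0.2867 0.086 ]
['top', 'scene', 'w3'] xyz [0.5442 0.2984 0.0374] yaw -26.7 rms px 0.77 cup [0.5062 0.2858 0.0864]
```

```bash
python3 - <<'E'
from h import *
s=telemetry.read_state();M=np.array(s["tcp_rot"]);p=np.array(s["position"])
for z in(-.015,0,.03,.045): print(z,proj("w3",p+M@[0,0,z]).round(1))
d=np.load("pics/w3.npz");print((np.linalg.inv(np.block([[M,p[:,None]],[np.zeros((1,3)),1]]))@d["T"]).round(4).tolist())
g=cv2.cvtColor(d["p"],cv2.COLOR_BGR2HSV)
m=cv2.inRange(g,(100,120,60),(130,255,255)); m[:225]=0
for v in(228,232,236,240): 
    x=np.where(m[v,250:400])[0]; print(v,x.min()+250,x.max()+250,(x.min()+x.max())/2+250)
for v in (212,216,220): print(v,[tuple(map(int,q)) for q in d["p"][v,300:350:3]])
E
```

```text
-0.015 [322.8 257.4]
0 [322.9 246.1]
0.03 [322.9 228.2]
0.045 [322.9 221.1]
[[0.0002, -0.9578, -0.2873, 0.0783], [1.0, 0.0003, -0.0001, 0.0002], [0.0001, -0.2873, 0.9578, -0.1625], [0.0, 0.0, 0.0, 1.0]]
228 317 331 324.0
232 308 338 323.0
236 304 341 322.5
240 303 344 323.5
212 [(110, 118, 129), (119, 129, 136), (119, 127, 135), (121, 130, 138), (124, 134, 142), (121, 128, 133), (127, 131, 131), (135, 139, 141), (137, 140, 143), (140, 143, 145), (141, 145, 146), (136, 141, 143), (122, 133, 140), (126, 136, 144), (119, 129, 136), (121, 130, 138), (121, 130, 138)]
216 [(116, 125, 132), (116, 125, 133), (118, 128, 137), (119, 129, 136), (112, 117, 116), (123, 128, 128), (132, 138, 139), (139, 141, 143), (139, 144, 145), (143, 147, 148), (142, 146, 148), (138, 143, 144), (140, 143, 145), (173, 186, 199), (227, 235, 242), (226, 235, 241), (223, 237, 243)]
220 [(113, 123, 130), (118, 128, 136), (118, 128, 136), (108, 112, 116), (121, 124, 125), (129, 133, 134), (136, 140, 141), (140, 145, 146), (142, 147, 147), (144, 148, 151), (144, 148, 149), (142, 145, 147), (140, 144, 147), (90, 93, 92), (229, 238, 244), (214, 226, 234), (227, 238, 244)]
```

Held tube and camera agree at close range, but the wrist and fixed cameras differ by about 4 mm on the carousel's y. I'll turn the tool 180° and look again, so the wrist calibration error cancels.

Call:
servo_tool --targets '[[[0.01, 0, 0], [0, 0, 0.1]], [[0.025, 0.001, 0], [0, 0, 0.25]], [[0.04, 0.002, 0], [0, 0, 0.4]], [[0.055, 0.003, 0], [0, 0, 0.55]], [[0.07, 0.003, 0], [0, 0, 0.7]], [[0.085, 0.004, 0], [0, 0, 0.85]], [[0.1, 0.004, 0], [0, 0, 1.0]], [[0.115, 0.005, 0], [0, 0, 1.15]], [[0.13, 0.006, 0], [0, 0, 1.3]], [[0.138, 0.006, 0.01], [0, 0, 1.45]], [[0.14, 0.006, 0.02], [0, 0, 1.6]], [[0.14, 0.006, 0.03], [0, 0, 1.75]]]'

```text
time_s: 7.92
position: [0.46, 0.2706, 0.2508]
tcp_rot: [[-0.147, 0.989, 0.0], [0.989, 0.147, 0.0], [0.0, 0.0, -1.0]]
force: [-0.2, 0.2, -1.3]
opening: 0.303
```

Call:
servo_tool --targets '[[[0, 0, 0], [0, 0, 0.15]], [[0, 0, 0], [0, 0, 0.3]], [[0, 0, 0], [0, 0, 0.45]], [[0, 0, 0], [0, 0, 0.6]], [[0, 0, 0], [0, 0, 0.75]], [[0, 0, 0], [0, 0, 0.9]], [[0, 0, 0], [0, 0, 1.05]], [[0, 0, 0], [0, 0, 1.2]], [[0, 0, 0], [0, 0, 1.32]], [[0, 0, 0], [0, 0, 1.39]], [[0, 0, 0], [0, 0, 1.39]], [[0, 0, 0], [0, 0, 1.39]]]'

```text
time_s: 9.43
position: [0.4607, 0.2707, 0.2508]
tcp_rot: [[0.945, 0.328, 0.0], [0.328, -0.945, 0.0], [0.0, 0.0, -1.0]]
force: [0.1, 0.5, 0.0]
opening: 0.299
```

```bash
python3 - <<'E'
from h import *
save("w4","wrist"); go([0.505,0.285,0.25],109)
print(proj("w4",[.505,.285,.091]).round(0),proj("w4",[.544,.298,.148]).round(0))
crop("w4","w4c",210,60,470,255,3)
E
```

```text
t 9.47 pos [0.4608 0.2708 0.2507] F [ 0.8  0.4 -0.8] open 26.5 j6 89.3
shift [0.0465 0.001  0.0008] turn [-0.    -0.     0.002]
[324. 148.] [325. 109.]
```

View pics/w4c.png

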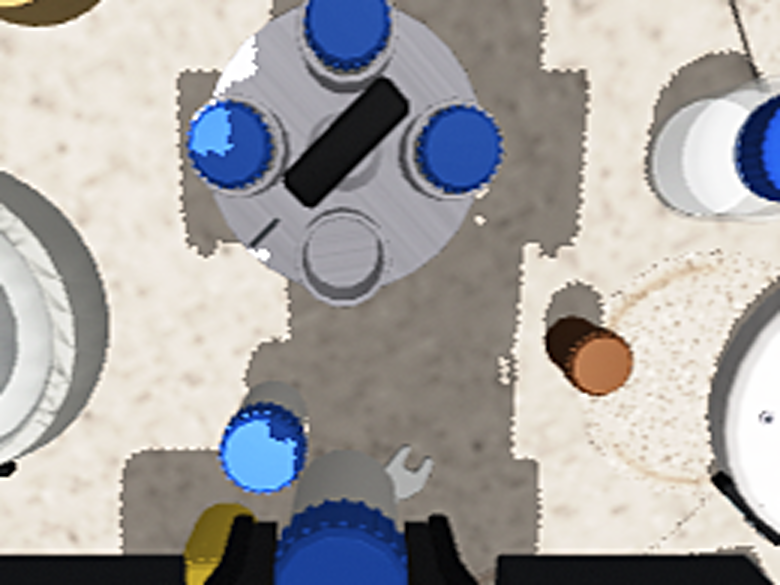

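```bash
cat > f2.py <<'E'
from fit import *
V=lambda x,y:("w4",210+x/3,60+y/3)
obs["w4"]=[("rim",V(344,249)),("bar",V(347,142)),("c1",V(348,25)),("c2",V(460,150)),("c3",V(231,144))]
fit(["w4"]);fit(["w3","w4"]);fit(["w3","w4"],True);fit(["top","scene","w3","w4"],True);fit(["top","scene","w3","w4"])
E
python3 f2.py
```

```text
['w4'] xyz [0.545  0.2978 0.042 ] yaw -27.0 rms px 1.38 cup [0.5069 0.2855 0.091 ]
['w3', 'w4'] xyz [0.5445 0.2983 0.042 ] yaw -26.9 rms px 1.2 cup [0.5064 0.2859 0.091 ]
['w3', 'w4'] xyz [0.545  0.2986 0.0313] yaw -27.0 rms px 0.92 cup [0.507  0.2862 0.0803]
['top', 'scene', 'w3', 'w4'] xyz [0.5448 0.2982 0.0361] yaw -26.9 rms px 0.9 cup [0.5068 0.2857 0.0851]
['top', 'scene', 'w3', 'w4'] xyz [0.5443 0.2979 0.042 ] yaw -26.8 rms px 1.16 cup [0.5063 0.2854 0.091 ]
```

The two opposite wrist views agree to about 1 mm: the carousel is at (0.5445, 0.2983) with yaw −27°, so the cup is at (0.5064, 0.2858). I'll go over it and lower the tube in steps.

Call:
servo_tool --targets '[[[0.012, 0, 0], [0, 0, 0]], [[0.03, 0.001, 0.01], [0, 0, 0]], [[0.044, 0.001, 0.03], [0, 0, 0]], [[0.048, 0.001, 0.06], [0, 0, 0]], [[0.048, 0.001, 0.09], [0, 0, 0]], [[0.048, 0.001, 0.105], [0, 0, 0]], [[0.048, 0.001, 0.108], [0, 0, 0]], [[0.048, 0.001, 0.108], [0, 0, 0]]]'

```text
time_s: 10.48
position: [0.5075, 0.2858, 0.143]
tcp_rot: [[0.945, 0.327, 0.001], [0.327, -0.945, 0.0], [0.001, 0.0, -1.0]]
force: [0.5, 0.0, 0.6]
opening: 0.302
```

```bash
python3 - <<'E'
from h import *
go([0.5064,0.2858,0.098],109)
save("t5","top"); save("s5","scene")
a=np.load("pics/s5.npz")["p"][140:240,240:340]; b=np.load("pics/t5.npz")["p"][160:260,220:320]
cv2.imwrite("pics/p5.png",cv2.resize(np.hstack([a,b]),None,fx=4,fy=4,interpolation=cv2.INTER_CUBIC))
E
```

```text
t 10.47 pos [0.5075 0.2858 0.143 ] F [0.5 0.  0.6] open 26.3 j6 89.3
shift [-0.0011 -0.0004  0.045 ] turn [ 0.    -0.001  0.001]
```

View pics/p5.png

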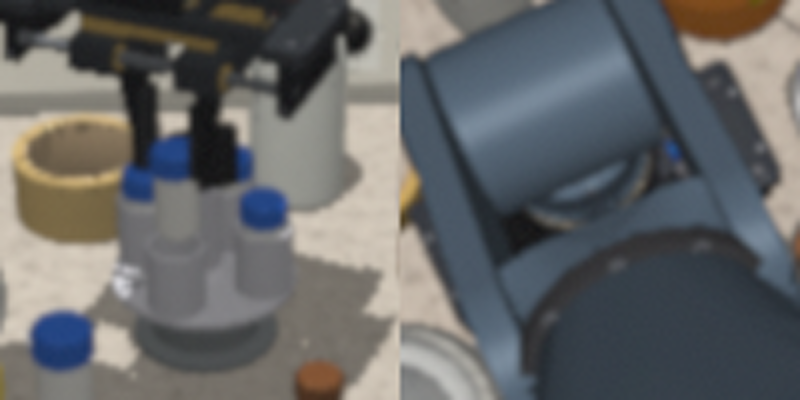

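The scene crop shows the tube at (178,190), centred over the cup at (176,245). I'll lower it.

Call:
servo_tool --targets '[[[-0.001, 0, 0.006], [0, 0, 0]], [[-0.001, 0, 0.012], [0, 0, 0]], [[-0.001, 0, 0.018], [0, 0, 0]], [[-0.001, 0, 0.025], [0, 0, 0]], [[-0.001, 0, 0.032], [0, 0, 0]], [[-0.001, 0, 0.038], [0, 0, 0]], [[-0.001, 0, 0.041], [0, 0, 0]], [[-0.001, 0, 0.041], [0, 0, 0]]]'

```text
time_s: 11.58
position: [0.5057, 0.2852, 0.1013]
tcp_rot: [[0.945, 0.327, -0.0], [0.327, -0.945, -0.0], [-0.0, 0.0, -1.0]]
force: [-0.3, -0.3, -0.9]
opening: 0.299
```

Call:
servo_tool --targets '[[[0, 0, 0.001], [0, 0, 0]], [[0, 0, 0.002], [0, 0, 0]], [[0, 0, 0.003], [0, 0, 0]], [[0, 0, 0.0035], [0, 0, 0]], [[0, 0, 0.0035], [0, 0, 0]]]'

```text
time_s: 12.2
position: [0.5058, 0.2852, 0.098]
tcp_rot: [[0.945, 0.327, -0.0], [0.327, -0.945, -0.0], [-0.0, -0.0, -1.0]]
force: [0.4, 0.1, 0.3]
opening: 0.302
```

```bash
python3 - <<'E'
from h import *
go([0.5057,0.2852,0.0968],109)
E
```

```text
t 12.2 pos [0.5058 0.2852 0.098 ] F [0.4 0.1 0.3] open 26.3 j6 89.3
shift [-0.0001 -0.      0.0012] turn [-0.     0.     0.001]
```

Call:
servo_tool --targets '[[[0, 0, 0.0005], [0, 0, 0]], [[0, 0, 0.001], [0, 0, 0]], [[0, 0, 0.0013], [0, 0, 0]], [[0, 0, 0.0013], [0, 0, 0]]]'

```text
time_s: 12.7
position: [0.506, 0.2852, 0.0971]
tcp_rot: [[0.945, 0.327, 0.001], [0.327, -0.945, 0.0], [0.001, 0.0, -1.0]]
force: [-0.5, -1.0, 2.7]
opening: 0.304
```

Contact at the expected height (2.7 N), so I release gently and then rise.

Call:
servo_tool --targets '[[[0, 0, 0], [0, 0, 0]], [[0, 0, 0], [0, 0, 0]], [[0, 0, 0], [0, 0, 0]], [[0, 0, 0], [0, 0, 0]], [[0, 0, 0], [0, 0, 0]]]' --gripper 0.042

```text
time_s: 13.32
position: [0.5057, 0.2852, 0.0967]
tcp_rot: [[0.945, 0.327, -0.0], [0.327, -0.945, -0.0], [-0.0, -0.0, -1.0]]
force: [-0.2, 0.4, -0.5]
opening: 0.482
```

Call:
servo_tool --targets '[[[0, 0, -0.006], [0, 0, 0]], [[0, 0, -0.02], [0, 0, 0]], [[0, 0, -0.045], [0, 0, 0]], [[0, 0, -0.075], [0, 0, 0]], [[0, 0, -0.095], [0, 0, 0]], [[0, 0, -0.1], [0, 0, 0]], [[0, 0, -0.1], [0, 0, 0]]]'

```text
time_s: 14.2
position: [0.5057, 0.2852, 0.1972]
tcp_rot: [[0.945, 0.327, 0.001], [0.327, -0.945, 0.0], [0.001, 0.0, -1.0]]
force: [0.8, 0.1, 0.0]
opening: 0.483
```

```bash
python3 - <<'E'
from h import *
save("w6","wrist");save("s6","scene");crop("s6","s6c",230,140,350,240,4)
go([0.5445,0.298,0.20],63)
a=np.load("pics/s6.npz")["p"][140:240,240:340]; b=np.load("pics/w6.npz")["p"][50:250,200:450]
a=cv2.resize(a,(400,400),interpolation=cv2.INTER_CUBIC);b=cv2.resize(b,(500,400),interpolation=cv2.INTER_CUBIC)
cv2.imwrite("pics/p6.png",np.hstack([a[:,50:350],b]))
E
```

```text
t 14.3 pos [0.5051 0.2849 0.196 ] F [-0.1 -0.2  0.4] open 41.8 j6 89.3
shift [ 0.0415  0.0005 -0.0041] turn [0.001 0.002 0.804]
```

View pics/p6.png

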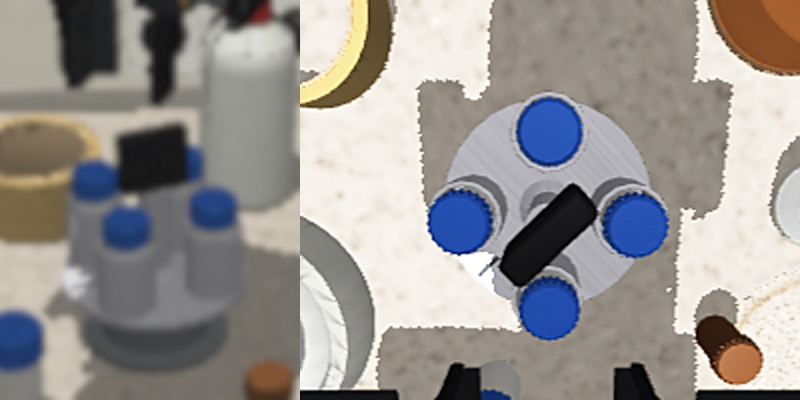

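The tube stands concentric in the cup with its cap just above the rim: wrist cap at (550,130), scene cap at (127,228). While the gripper is free I'll look closely at the hub, turned to the handle's jaw direction.

Call:
servo_tool --targets '[[[-0.012, 0.018, -0.004], [0, 0, 0.08]], [[-0.03, 0.046, -0.004], [0, 0, 0.2]], [[-0.05, 0.076, -0.004], [0, 0, 0.33]], [[-0.07, 0.106, -0.004], [0, 0, 0.46]], [[-0.09, 0.136, -0.004], [0, 0, 0.59]], [[-0.11, 0.166, -0.004], [0, 0, 0.7]], [[-0.127, 0.192, -0.004], [0, 0, 0.78]], [[-0.134, 0.203, -0.004], [0, 0, 0.804]], [[-0.134, 0.203, -0.004], [0, 0, 0.804]], [[-0.134, 0.203, -0.004], [0, 0, 0.804]]]'

```text
time_s: 15.55
position: [0.4457, 0.0502, 0.2006]
tcp_rot: [[0.892, -0.453, -0.0], [-0.453, -0.892, 0.0], [-0.0, -0.0, -1.0]]
force: [0.0, 0.2, 0.4]
opening: 0.483
```

```bash
python3 - <<'E'
from h import *
save("w7","wrist"); go([0.5445,0.298,0.20],63)
print(proj("w7",[.514,.0138,.068]))
print("bar in w6: pred",proj("w6",[.5445,.298,.148]).round(1),"seen 324 167; cup tube pred",proj("w6",[.5064,.2858,.111]).round(1), "c1",proj("w6",[.5826,.3102,.111]).round(1))
u,v=proj("w7",[.514,.0138,.068]).astype(int); print(u,v)
crop("w7","w7c",u-100,v-75,u+100,v+75,4)
E
```

```text
t 15.6 pos [0.4457 0.0503 0.2006] F [-0.4  0.1  0.6] open 42.3 j6 109.0
shift [-0.024  -0.2656  0.0007] turn [-0.     0.     0.002]
[325.35916261 119.59571621]
bar in w6: pred [324.1 170.9] seen 324 167; cup tube pred [322.9 206.1] c1 [325.1 116.4]
325 119
```

View pics/w7c.png

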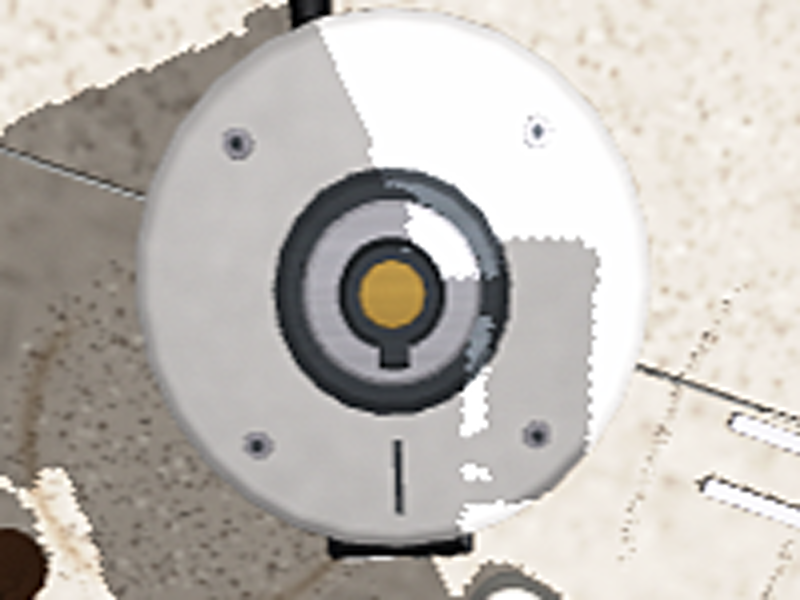

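```bash
python3 - <<'E'
from h import *
f=lambda x,y,z:atz("w7",225+x/4,44+y/4,z)
h=f(393,291.5,.068);k=f(394.5,357,.068);a=f(397,440,.03);b=f(401,515,.03)
h0=f(394,280,.03)
ang=lambda d:np.degrees(np.arctan2(-d[1],-d[0]))
print("hub",h.round(4),"kw yaw",ang(k-h).round(1),"line",ang(a-h).round(1),ang(b-h).round(1),ang(b-a).round(1),"housing c",h0.round(4))
go([0.5445,0.298,0.16],63)
E
```

```text
hub [0.5173 0.0145 0.068 ] kw yaw -25.5 line -25.3 -24.7 -23.8 housing c [0.52   0.0128 0.03  ]
t 15.6 pos [0.4457 0.0503 0.2006] F [-0.4  0.1  0.6] open 42.3 j6 109.0
shift [-0.024  -0.2656  0.0407] turn [-0.     0.     0.002]
```

The hub mouth is at crop (393,291), giving (0.5173, 0.0145), with the keyway giving a drive yaw of about −25.5°. That is 1–2° from the carousel's −27°. Now I go to the handle.

Call:
servo_tool --targets '[[[-0.002, -0.025, 0], [0, 0, 0]], [[-0.006, -0.065, 0], [0, 0, 0]], [[-0.01, -0.11, 0], [0, 0, 0]], [[-0.014, -0.155, 0], [0, 0, 0]], [[-0.018, -0.2, 0], [0, 0, 0]], [[-0.022, -0.242, 0], [0, 0, 0]], [[-0.0235, -0.262, 0], [0, 0, 0]], [[-0.0235, -0.2655, 0.01], [0, 0, 0]], [[-0.0235, -0.2655, 0.03], [0, 0, 0]], [[-0.0235, -0.2655, 0.04], [0, 0, 0]], [[-0.0235, -0.2655, 0.04], [0, 0, 0]]]'

```text
time_s: 16.98
position: [0.544, 0.2961, 0.1595]
tcp_rot: [[0.891, -0.454, -0.003], [-0.454, -0.891, -0.001], [-0.002, 0.002, -1.0]]
force: [-0.2, -0.5, -0.5]
opening: 0.479
```

```bash
python3 - <<'E'
from h import *
go([0.545,0.2978,0.1175],63)
E
```

```text
t 16.98 pos [0.544  0.2961 0.1595] F [-0.2 -0.5 -0.5] open 41.7 j6 135.3
shift [ 0.0002 -0.0021  0.042 ] turn [ 0.002  0.002 -0.   ]
```

Call:
servo_tool --targets '[[[0, -0.0005, 0.012], [0, 0, 0]], [[0, -0.0005, 0.026], [0, 0, 0]], [[0, -0.0005, 0.037], [0, 0, 0]], [[0, -0.0005, 0.042], [0, 0, 0]], [[0, -0.0005, 0.042], [0, 0, 0]]]'

```text
time_s: 17.6
position: [0.545, 0.2972, 0.1182]
tcp_rot: [[0.891, -0.454, -0.001], [-0.454, -0.891, -0.0], [-0.001, 0.001, -1.0]]
force: [0.5, 0.7, 0.3]
opening: 0.482
```

```bash
python3 - <<'E'
from h import *
go([0.545,0.2978,0.1175],63)
E
```

```text
t 17.6 pos [0.545  0.2972 0.1182] F [0.5 0.7 0.3] open 41.9 j6 135.3
shift [-0.0003 -0.0006  0.0007] turn [0.001 0.001 0.   ]
```

Good; close on the bar.

Call:
servo_tool --targets '[[[0, 0, 0], [0, 0, 0]], [[0, 0, 0], [0, 0, 0]], [[0, 0, 0], [0, 0, 0]], [[0, 0, 0], [0, 0, 0]], [[0, 0, 0], [0, 0, 0]], [[0, 0, 0], [0, 0, 0]]]' --gripper 0.0

```text
time_s: 18.35
position: [0.5455, 0.2974, 0.119]
tcp_rot: [[0.891, -0.454, 0.001], [-0.454, -0.891, 0.0], [0.0, -0.001, -1.0]]
force: [0.2, 1.1, 2.1]
opening: 0.156
```

Call:
servo_tool --targets '[[[0, 0, -0.005], [0, 0, 0]], [[0, 0, -0.015], [0, 0, 0]], [[0, 0, -0.03], [0, 0, 0]], [[0, 0, -0.047], [0, 0, 0]], [[0, 0, -0.06], [0, 0, 0]], [[0, 0, -0.068], [0, 0, 0]], [[0, 0, -0.07], [0, 0, 0]], [[0, 0, -0.07], [0, 0, 0]]]'

```text
time_s: 19.35
position: [0.5449, 0.2971, 0.1885]
tcp_rot: [[0.891, -0.454, -0.001], [-0.454, -0.891, -0.0], [-0.001, 0.001, -1.0]]
force: [0.1, -0.3, -5.8]
opening: 0.154
```

```bash
python3 - <<'E'
from h import *
go([0.5176,0.0152,0.187],64.5); print(telemetry.read_state()["moment"])
E
```

```text
t 19.35 pos [0.5449 0.2971 0.1885] F [ 0.1 -0.3 -5.8] open 13.4 j6 135.3
shift [0.1036 0.2636 0.0016] turn [ 0.001  0.001 -0.026]
[-0.03349793  0.17035729  0.00208081]
```

Call:
servo_tool --targets '[[[0.002, 0.004, -0.01], [0, 0, 0]], [[0.007, 0.018, -0.018], [0, 0, 0]], [[0.017, 0.043, -0.02], [0, 0, -0.005]], [[0.031, 0.078, -0.02], [0, 0, -0.01]], [[0.047, 0.118, -0.02], [0, 0, -0.015]], [[0.063, 0.158, -0.02], [0, 0, -0.02]], [[0.078, 0.197, -0.02], [0, 0, -0.026]], [[0.09, 0.229, -0.02], [0, 0, -0.026]], [[0.099, 0.25, -0.02], [0, 0, -0.026]], [[0.103, 0.261, -0.02], [0, 0, -0.026]], [[0.1036, 0.2635, -0.02], [0, 0, -0.026]], [[0.1036, 0.2635, -0.02], [0, 0, -0.026]]]'

```text
time_s: 20.85
position: [0.5178, 0.0159, 0.2089]
tcp_rot: [[0.903, -0.431, 0.0], [-0.431, -0.903, 0.0], [-0.0, -0.0, -1.0]]
force: [0.3, -0.2, -6.1]
opening: 0.159
```

```bash
python3 - <<'E'
from h import *
go([0.5176,0.0152,0.187],64.5)
save("s8","scene"); crop("s8","s8c",300,140,460,300,3.5)
E
```

```text
t 20.85 pos [0.5178 0.0159 0.2089] F [ 0.3 -0.2 -6.1] open 13.9 j6 104.9
shift [0.0001 0.0007 0.0219] turn [-0.  0.  0.]
```

View pics/s8c.png

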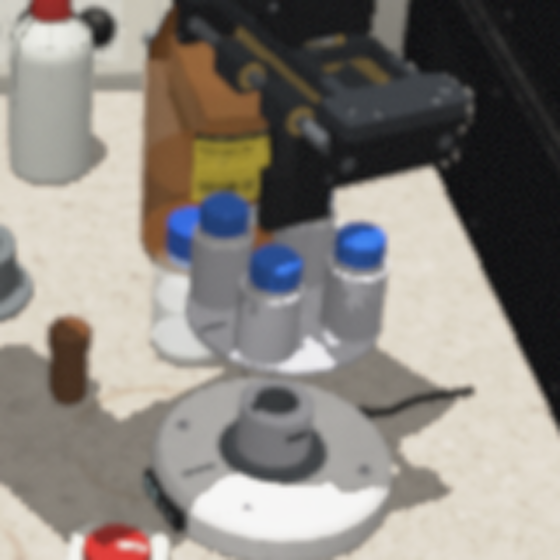

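The scene view shows the carousel held level over the hub with the tube in its cup; all 12 pictures are now used. I descend in small steps on force and height (shaft tip at the mouth at TCP z≈0.175, key at 0.161, home at 0.145).

Call:
servo_tool --targets '[[[0, 0.0007, 0.006], [0, 0, 0]], [[0, 0.0007, 0.015], [0, 0, 0]], [[0, 0.0007, 0.024], [0, 0, 0]], [[0, 0.0007, 0.03], [0, 0, 0]], [[0, 0.0007, 0.033], [0, 0, 0]], [[0, 0.0007, 0.035], [0, 0, 0]], [[0, 0.0007, 0.036], [0, 0, 0]], [[0, 0.0007, 0.036], [0, 0, 0]]]'

```text
time_s: 21.9
position: [0.5178, 0.0148, 0.1729]
tcp_rot: [[0.902, -0.431, 0.0], [-0.431, -0.902, -0.0], [0.0, -0.0, -1.0]]
force: [0.7, -0.3, -6.1]
opening: 0.157
```

```bash
python3 - <<'E'
from h import *
go([0.5176,0.0152,0.164],64.5);s=telemetry.read_state(); M=np.array(s["tcp_rot"]); print("tool F",(M.T@s["force"]).round(2),"M",(M.T@s["moment"]).round(3))
E
```

```text
t 21.9 pos [0.5178 0.0148 0.1729] F [ 0.7 -0.3 -6.1] open 13.7 j6 104.8
shift [-0.0003 -0.0003  0.0089] turn [-0. -0. -0.]
tool F [0.73 0.01 6.12] M [-0.089 -0.142 -0.038]
```

No contact yet; continuing down to just above the key's height.

Call:
servo_tool --targets '[[[0, 0, 0.002], [0, 0, 0]], [[0, 0, 0.004], [0, 0, 0]], [[0, 0, 0.006], [0, 0, 0]], [[0, 0, 0.008], [0, 0, 0]], [[0, 0, 0.009], [0, 0, 0]], [[0, 0, 0.009], [0, 0, 0]]]'

```text
time_s: 22.65
position: [0.5176, 0.0148, 0.1637]
tcp_rot: [[0.903, -0.431, -0.0], [-0.431, -0.903, 0.0], [-0.0, 0.0, -1.0]]
force: [-0.5, -0.0, -5.1]
opening: 0.159
```

```bash
python3 - <<'E'
from h import *
go([0.5176,0.0152,0.164],64.5);s=telemetry.read_state(); M=np.array(s["tcp_rot"]); print("tool F",(M.T@s["force"]).round(2),"M",(M.T@s["moment"]).round(3))
E
```

```text
t 22.65 pos [0.5176 0.0148 0.1637] F [-0.5 -0.  -5.1] open 13.8 j6 104.8
shift [-0.0002 -0.0004 -0.0003] turn [ 0.  0. -0.]
tool F [-0.49  0.25  5.06] M [-0.13  -0.201  0.049]
```

Shaft is in the bore without contact load. Next the key, 5 mm further.

Call:
servo_tool --targets '[[[0, 0, 0.001], [0, 0, 0]], [[0, 0, 0.002], [0, 0, 0]], [[0, 0, 0.003], [0, 0, 0]], [[0, 0, 0.004], [0, 0, 0]], [[0, 0, 0.005], [0, 0, 0]], [[0, 0, 0.006], [0, 0, 0]], [[0, 0, 0.006], [0, 0, 0]]]'

```text
time_s: 23.52
position: [0.5176, 0.0148, 0.1577]
tcp_rot: [[0.903, -0.431, -0.0], [-0.431, -0.903, 0.0], [-0.0, 0.0, -1.0]]
force: [1.1, 0.2, -5.5]
opening: 0.156
```

```bash
python3 - <<'E'
from h import *
go([0.5176,0.0152,0.164],64.5);s=telemetry.read_state(); M=np.array(s["tcp_rot"]); print("tool F",(M.T@s["force"]).round(2),"M",(M.T@s["moment"]).round(3))
E
```

```text
t 23.52 pos [0.5176 0.0148 0.1577] F [ 1.1  0.2 -5.5] open 13.6 j6 104.8
shift [-0.0002 -0.0004 -0.0063] turn [ 0.  0. -0.]
tool F [ 0.94 -0.63  5.54] M [-0.105 -0.097  0.016]
```

Call:
servo_tool --targets '[[[0, 0, 0.001], [0, 0, 0]], [[0, 0, 0.002], [0, 0, 0]], [[0, 0, 0.003], [0, 0, 0]], [[0, 0, 0.004], [0, 0, 0]], [[0, 0, 0.005], [0, 0, 0]], [[0, 0, 0.006], [0, 0, 0]], [[0, 0, 0.007], [0, 0, 0]], [[0, 0, 0.007], [0, 0, 0]]]'

```text
time_s: 24.52
position: [0.5179, 0.0147, 0.1512]
tcp_rot: [[0.903, -0.431, 0.001], [-0.431, -0.903, -0.0], [0.001, -0.0, -1.0]]
force: [-1.2, 0.4, 1.7]
opening: 0.159
```

```bash
python3 - <<'E'
from h import *
go([0.5176,0.0152,0.145],64.5);s=telemetry.read_state(); M=np.array(s["tcp_rot"]); print("tool F",(M.T@s["force"]).round(2),"M",(M.T@s["moment"]).round(3))
E
```

```text
t 24.52 pos [0.5179 0.0147 0.1512] F [-1.2  0.4  1.7] open 13.8 j6 104.8
shift [-0.0005 -0.0003  0.0062] turn [-0.    -0.001 -0.   ]
tool F [-1.28  0.18 -1.73] M [-0.206 -0.468  0.035]
```

The ejector is felt at the expected height (about 7 N), so the key is in the keyway. Pressing on.

Call:
servo_tool --targets '[[[0, 0, 0.001], [0, 0, 0]], [[0, 0, 0.002], [0, 0, 0]], [[0, 0, 0.003], [0, 0, 0]], [[0, 0, 0.004], [0, 0, 0]], [[0, 0, 0.005], [0, 0, 0]], [[0, 0, 0.006], [0, 0, 0]], [[0, 0, 0.006], [0, 0, 0]]]'

```text
time_s: 25.4
position: [0.518, 0.0147, 0.1454]
tcp_rot: [[0.903, -0.431, 0.001], [-0.431, -0.903, -0.0], [0.001, -0.0, -1.0]]
force: [-1.3, 0.1, 8.1]
opening: 0.161
```

```bash
python3 - <<'E'
from h import *
go([0.5176,0.0152,0.145],64.5);s=telemetry.read_state(); M=np.array(s["tcp_rot"]); print("tool F",(M.T@s["force"]).round(2),"M",(M.T@s["moment"]).round(3))
E
```

```text
t 25.4 pos [0.518  0.0147 0.1454] F [-1.3  0.1  8.1] open 14.0 j6 104.8
shift [-0.0006 -0.0003  0.0004] turn [-0.    -0.001 -0.   ]
tool F [-1.23  0.47 -8.05] M [-0.292 -0.668 -0.049]
```

Call:
servo_tool --targets '[[[0, 0, 0.0005], [0, 0, 0]], [[0, 0, 0.001], [0, 0, 0]], [[0, 0, 0.0015], [0, 0, 0]], [[0, 0, 0.002], [0, 0, 0]], [[0, 0, 0.002], [0, 0, 0]]]'

```text
time_s: 26.02
position: [0.5181, 0.0147, 0.1449]
tcp_rot: [[0.903, -0.43, 0.002], [-0.43, -0.903, -0.0], [0.002, -0.0, -1.0]]
force: [-3.9, 1.1, 18.8]
opening: 0.153
```

```bash
python3 - <<'E'
from h import *
go([0.5176,0.0152,0.145],64.5);s=telemetry.read_state(); M=np.array(s["tcp_rot"]); print("tool F",(M.T@s["force"]).round(2),"M",(M.T@s["moment"]).round(3))
E
```

```text
t 26.02 pos [0.5181 0.0147 0.1449] F [-3.9  1.1 18.8] open 13.3 j6 104.8
shift [-0.0007 -0.0002 -0.0001] turn [-0.    -0.002  0.   ]
tool F [ -3.94   0.67 -18.83] M [-0.403 -1.106 -0.023]
```

Call:
servo_tool --targets '[[[-0.0005, 0, 0.0003], [0, 0, 0]], [[-0.001, 0, 0.0005], [0, 0, 0]], [[-0.001, 0, 0.0005], [0, 0, 0]], [[-0.001, 0, 0.0005], [0, 0, 0]]]'

```text
time_s: 26.52
position: [0.518, 0.0148, 0.1449]
tcp_rot: [[0.903, -0.43, 0.004], [-0.43, -0.903, -0.001], [0.004, -0.0, -1.0]]
force: [-3.9, 0.0, 20.1]
opening: 0.157
```

```bash
cat > p.py <<'E'
from h import *
go([0.5176,0.0152,0.145],64.5);s=telemetry.read_state(); M=np.array(s["tcp_rot"]); print("tool F",(M.T@s["force"]).round(2),"M",(M.T@s["moment"]).round(3))
E
python3 p.py
```

```text
t 26.52 pos [0.518  0.0148 0.1449] F [-3.9  0.  20.1] open 13.7 j6 104.8
shift [-0.0006 -0.0002 -0.0001] turn [-0.    -0.004  0.   ]
tool F [ -3.43   1.66 -20.12] M [-0.502 -1.049  0.009]
```

Call:
servo_tool --targets '[[[0, 0, 0], [0, 0, 0]], [[0, 0, 0], [0, 0, 0]], [[0, 0, 0], [0, 0, 0]], [[0, 0, 0], [0, 0, 0]], [[0, 0, 0], [0, 0, 0]], [[0, 0, 0], [0, 0, 0]]]'

```text
time_s: 27.28
position: [0.518, 0.0148, 0.1449]
tcp_rot: [[0.903, -0.43, 0.004], [-0.43, -0.903, -0.001], [0.004, -0.001, -1.0]]
force: [-4.4, 0.9, 19.6]
opening: 0.16
```

```bash
python3 p.py; python3 - <<'E'
from h import *
# blue cap blobs in scene vs projection of home pose
save("s9","scene")
g=cv2.cvtColor(np.load("pics/s9.npz")["p"],cv2.COLOR_BGR2HSV); m=cv2.inRange(g,(100,120,60),(130,255,255))
n,l,st,c=cv2.connectedComponentsWithStats(m)
print([(c[i].round(1).tolist(),int(st[i,4])) for i in range(1,n) if st[i,4]>30])
a=np.radians(-25.5)
for x,y in((-1,-1),(1,-1),(-1,1),(1,1)):
    q=.0283*np.array([np.cos(a)*x-np.sin(a)*y,np.sin(a)*x+np.cos(a)*y]); print((x,y),proj("s9",[.5176+q[0],.0150+q[1],.068+.061]).round(1))
E
```

```text
t 27.27 pos [0.518  0.0148 0.1449] F [-4.4  0.9 19.6] open 13.9 j6 104.8
shift [-0.0006 -0.0002 -0.0001] turn [-0.001 -0.004  0.   ]
tool F [ -4.28   1.03 -19.58] M [-0.562 -1.001  0.014]
[([355.4, 206.5], 208), ([255.0, 224.6], 171), ([362.1, 226.9], 114), ([400.0, 235.6], 132), ([376.3, 242.7], 143)]
(-1, -1) [375.9 241.7]
(1, -1) [400.1 235. ]
(-1, 1) [362.6 226.3]
(1, 1) [386.  220.1]
```

All three visible caps, including the loose tube's, lie within 1 px of where the home pose puts them, and the force is steady. Handing in.

```bash
python3 -c "
from h import *
print(order.hand_in())"
```

```text
the job is handed in; nothing more can be done
None
```

The carousel is filled and mounted, and I handed in at about 27 s with the gripper still pressing it down on the hub. No verdict was reported.

- **Tube:** I took the smaller blue-capped one and left the larger blue, brown and yellow ones alone. It touched down in the empty cup with about 3 N and was released there. A picture showed it standing centred in the cup while the carousel was on its stand.
- **Mounting:** The carousel went into the hub at the keyway's measured angle, about 1.5° from how it stood on the stand. The key slipped in without searching. The ejector was felt at the expected height, and the push then hit a stiff stop at tool height 0.1449 m (0.145 m expected for home).
- **Last checks:** The tool is steady and level within 0.004 rad, with the bar still gripped. Total push is about 25 N, so roughly 10 N beyond the spring. The three caps visible in the scene camera, including the loose tube's, lie within 1 px of the home pose.

**What disagreed:**
- **Cameras:** The fixed cameras and the wrist camera differed by about 4 mm on the carousel. I trusted the wrist camera, because its two opposite views agreed to about 1 mm.
- **Side force:** About 4 N of sideways force on the tool stayed at the end, and a 1 mm correction did not remove it.

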